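Fetch the slide box from its tilt-out bin

TASK

One of the three tilt-out bins on the bench holds the small box of cover slides. Tilt that bin forward by its pull tab all the way to its stop, take the slide box out and lay it down flat in the shallow steel tray.

Things in the scene. Friction and masses are not known exactly. Their poses are not given: they have to be found in the camera images.
- slide_bin (a joint): tilt of the bin with the slide box, one of three equal bins in a row (order varies; the others hold vials and a dropper bottle), white with clear front, in grey housings 116 wide, 132 mm high. 0 = shut, upright; grows as it tilts to the robot about its bottom front edge, 28 mm over the bench; stop at 1.25 rad. Friction (2 to 4 N at tab) holds it. Fully out, its front slopes 18 deg up to the tab.
- slide_bin_tab (a point): mid-width point in the bin's white pull tab, 110 mm straight up from the pivot. Tab: 14 mm wide (y), 10 thick (x; 16 at its top end), rises 39 mm above the front's top edge; the point is 17 mm below its end. Shut: 138 mm over the bench, 34 mm before the hood. Axes turn with the bin: z from pivot to tab, x into the bin, y along the pivot. Bin inside 100 mm wide, 64 deep, front 88, back 8 high.
- slides_center (a point): centre of the slide box, white with a blue lid, 80 x 32 x 36 mm (own x, y, z), about 0.09 kg. It starts upright on a 32 x 36 mm end just behind the bin's front, x axis up, the 32 mm along the pivot. With the bin tilted out it lies on the bin's front, long axis towards the tab; pinch it across the 32 mm from above.
- tray: shallow stainless tray, fixed, 150 mm along its x and 180 mm along its y (rim 160 x 190 mm), 16 mm high, floor and walls 3 mm thick; origin at the centre of its underside on the bench, z up
Not all that is in view belongs to the job. What is meant by the part that bears slides_center is not yellow, and is the smaller of those in its own colour.

How it is judged:
On the way:
1. the bin with the slide box is tilted out to its stop (value of joint slide_bin above 1.05 rad), for 0.2 s.
At the end, for the whole second after the job is handed in: the slide box lies on a long side (within 10 degrees of level) on the tray's floor, its centre within 60 mm along x and 75 mm along y of the tray's centre, and is released (x of slides_center in the frame of tray between -0.06 and 0.06 m and y of slides_center in the frame of tray between -0.075 and 0.075 m and z of slides_center in the frame of tray below 0.026 m and angle between slides_center's own x axis and vertical between 1.4 and 1.74 rad); the robot touches nothing.
It also fails if it takes over 51 s, if anything falls off the work surface, if the arm or the gripper's body presses on something with over 40 N, if the wrist force passes 120 N, or if a joint passes its speed limit or range.

ROBOT

A 6-joint arm with a two-finger parallel gripper is mounted at the origin on a cart in front of the work surface, level with it; the furniture and walls round the work are solid. World frame = base frame: x ahead of the robot, y to its left, z up, the work surface at z = 0. Lengths are in m, angles in rad, forces in N, time in s.
With the tool pointing down it reaches from about 0.3 to 0.875 m from the base axis. Payload 4.2 kg.
Tool frame: the origin (TCP) lies at the centre of the arm's flange, where the gripper is bolted on; the fingertips stand ahead of it and the grasp point (between the pads) lies 155 mm ahead of it (bot.finger_overhang is the x of the fingertips in the tool frame, in m); x points along the fingers, y is the direction in which the jaws open and shut, and the axes are right-handed (so a half turn about x gives the same grasp; the last joint's range is limited). The gripper opens to 85 mm and grips with 20 to 120 N. Pads are 22 mm wide; open, the fingers measure 114 mm over their backs; the gripper's body (76 mm by 85 mm) begins 54 mm behind the grasp point. The pads swing forward as they close: fully open they stand 13 mm farther back than shut.
Start: joints at [-1.214, 0.32, 1.565, -0, 1.257, -0.02], TCP at [0.212, -0.535, 0.405] pointing down, gripper open.
Joint ranges: [-3.11, 3.11], [-0.84, 2.01], [0.21, 2.61], [-1.34, 4.49], [0.05, 2.63], [-2.56, 2.56]. Speed limits (rad/s): [2.57, 2.57, 3.14, 3.14, 3.14, 3.14].

INTERFACE

Orientations are given as a unit quaternion [w, x, y, z].
In Python, from plant import status, cams, bot gives the robot as it stands.
- The arm moves only by the tool play_rows, never from a script. Its arguments are lists of equal length, an entry for each row: "translation": the shift along the tool's x, y, z in mm, a list of three; "yaw": the turn about the tool's x in degrees; "gripper": the closure, from -1 (fully open) to 1 (shut), so that 0 is half open. In form: {"translation": [[x, y, z], ...], "yaw": [yaw, ...], "gripper": [gripper, ...]}. A call has 1 to 5 rows; each row is the pose to reach, as a shift and turn from the pose commanded when the call began, along the tool's axes at that moment; what a row does not reach only later rows make up. A row lasts 1/10 s, in which the tool goes at most 50 mm and 8.59 degrees, less where a joint would pass 70% of its speed; a pose out of reach is approached as far as the arm can. A call with a gripper value outside its range is refused whole. The fingers move at their own pace and stop on an object; "newtons" is the grip in N (left out, the last holds). Time passes only in rows, so rows that repeat a pose let the fingers close. It gives the time, the measured TCP pose, the force and the opening at its end, in the units of the state.
- status.sense(): the state, without advancing time (a new reading comes with each control period).
- cams.read_camera(name): name is "scene" or "top"; returns a dict with "img" (480x640x3 uint8, red, green, blue), "range_z" (480x640 float32, m along the optical axis (not along the pixel's ray), 0 where there is no reading), "camera_matrix" (3x3 intrinsics, pixels), "pose" (4x4, takes a point from camera to world coordinates). Camera axes: x right, y up, looking along -z (the intrinsics and any distortion apply to the point x, -y, -z); pixel columns grow to the right and rows downward; lengths in m; the calibration is good to about 2 mm. A picture is of the moment at which its call begins.
- bot.hand_in(): hands the job in, once; it reports no verdict.
The state is a dict: "clock": time; "joint_positions": joint angles; "qd": joint speeds; "tau": joint torques, N m; "tcp_pos": TCP position; "eef_rot": TCP orientation; "ft_force": force on the tool from outside, world axes, zero at the start; "torque": the same for the moment, N m; "grip_width": opening from 0.0 (shut) to 1.0 (fully open).
Only numpy, scipy, OpenCV 4.12 (cv2) and the standard library are available. Lean on these libraries where they do the work, as an engineer would, in place of code of your own. Each camera call takes 0.05 s, during which the arm holds its last target. There are 200 camera calls.

## Working session

There is one attempt and no reset: what is moved stays moved. The work goes in short steps, Python scripts to look and compute and a tool call to move; the robot and the scene stay as the last step left them, time stands still between calls to the robot, and variables do not carry over. Pictures are saved under pics/ and viewed, about 8 in all and at most 12, crops included, and the job is handed in when it is done.

Besides the shell and the picture viewer there is one more tool, called as a command line: name --pt "numbers of a row" for each row, then --argument value for the rest. play_rows: Moves the arm, as the interface text tells. Its arguments: {"type":"object","properties":{"translation":{"type":"array","items":{"type":"array","items":{"type":"number"}}},"yaw":{"type":"array","items":{"type":"number"}},"gripper":{"type":"array","items":{"type":"number"}},"newtons":{"type":"number"}},"required":["translation","yaw","gripper"]}

```bash
ls; mkdir -p pics; cat > h.py <<'E'
import numpy as np, cv2
from plant import status, cams, bot
def pts(r):
    K=r["camera_matrix"];P=r["pose"];z=r["range_z"]
    v,u=np.mgrid[0:480,0:640]
    x=(u-K[0,2])/K[0,0]*z; y=(v-K[1,2])/K[1,1]*z
    c=np.stack([x,-y,-z],-1)
    return c@P[:3,:3].T+P[:3,3]
def ray(r,u,v):
    K=r["camera_matrix"];P=r["pose"]
    d=P[:3,:3]@np.array([(u-K[0,2])/K[0,0],-(v-K[1,2])/K[1,1],-1.])
    return P[:3,3],d
def plane(r,u,v,ax,val):
    o,d=ray(r,u,v); return o+d*(val-o[ax])/d[ax]
E
python3 - <<'E'
from h import *
print(status.sense(), bot.finger_overhang)
for n in("scene","top"):
    r=cams.read_camera(n); cv2.imwrite(f"pics/{n}0.png",r["img"][:,:,::-1]); print(n,r["pose"],r["camera_matrix"], [k for k in r],(r["range_z"]>0).mean())
    np.savez(f"{n}0.npz",**{k:r[k] for k in("img","range_z","camera_matrix","pose")})
E
```

```text
pics
{'clock': 0.0, 'joint_positions': array([-1.21400104e+00,  3.20299667e-01,  1.56567347e+00, -2.32480801e-05,
        1.25741578e+00, -2.00263377e-02]), 'qd': array([ 0.00152871, -0.00148859, -0.00020012,  0.00222537, -0.00035713,
        0.00116536]), 'tau': array([ 1.49004460e-03, -4.15516627e+01, -2.34161192e+01,  1.35453520e-04,
        8.35620740e-03, -1.10615440e-05]), 'tcp_pos': array([ 0.21150567, -0.53450558,  0.40387969]), 'eef_rot': array([-0.13181739, -0.69447831, -0.13306696,  0.69470658]), 'ft_force': array([ 0.32029155, -0.55867652,  0.319021  ]), 'torque': array([ 0.00512459,  0.02928847, -0.0119744 ]), 'grip_width': 1.0001356888995854} 0.1734
scene [[-0.7318263   0.42917672 -0.52937473 -0.1774989 ]
 [-0.68138216 -0.47469747  0.55711818  0.75863609]
 [-0.01219069  0.76842023  0.63982945  0.94563189]
 [ 0.          0.          0.          1.        ]] [[611.07536123   0.         315.02027101]
 [  0.         611.07536123 237.7234554 ]
 [  0.           0.           1.        ]] ['img', 'range_z', 'camera_matrix', 'pose'] 0.9959244791666667
top [[ 0.00931158  0.98664352 -0.16262797  0.31847152]
 [-0.9994807   0.01420051  0.02892549  0.05541633]
 [ 0.03084855  0.16227417  0.98626338  1.16507187]
 [ 0.          0.          0.          1.        ]] [[571.29416687   0.         328.55655871]
 [  0.         571.29416687 244.96158255]
 [  0.           0.           1.        ]] ['img', 'range_z', 'camera_matrix', 'pose'] 0.99609375
```

View pics/scene0.png

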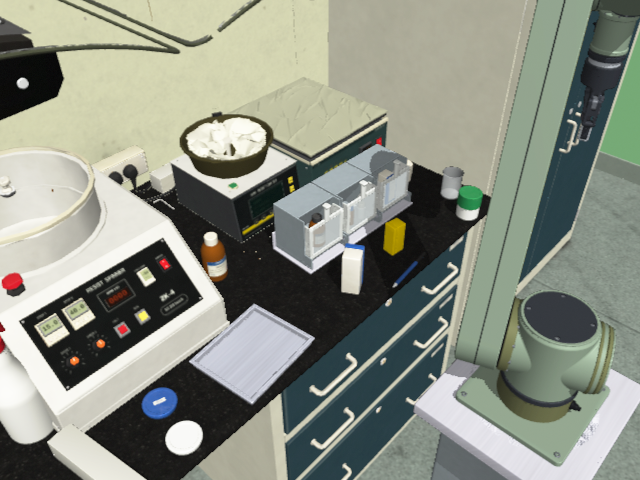

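View pics/top0.png

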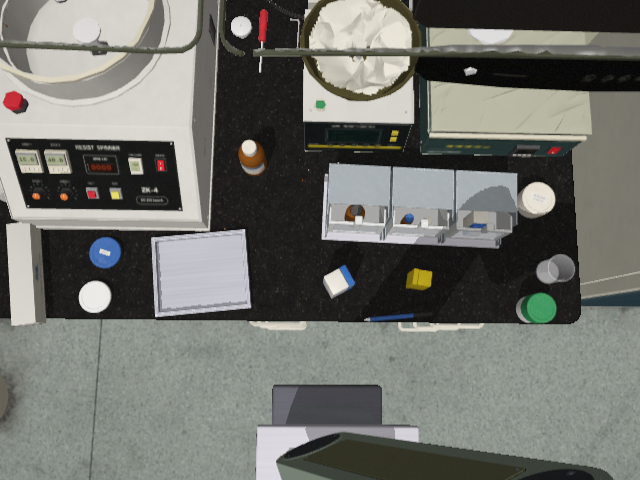

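Views so far: bins sit in the top view at columns 323–517, rows 163–245. The tray is at (200,272). A white/blue box stands on the bench at (338,281) and a yellow block at (419,279). Now a close crop of the bins.

```bash
python3 - <<'E'
import cv2,numpy as np
from h import pts
a=cv2.imread("pics/top0.png")[155:300,315:530]; b=cv2.imread("pics/scene0.png")[140:300,265:420]
a=cv2.resize(a,(645,435),interpolation=cv2.INTER_CUBIC)[:300]; a=cv2.resize(a,(645,300)); b=cv2.resize(b[:110],(645,300),interpolation=cv2.INTER_CUBIC)
cv2.imwrite("pics/c1.png",np.vstack([a,b]))
for n in("top","scene"):
    r=dict(np.load(n+"0.npz")); p=pts(r); print(n)
    for u,v in ([(338,281),(345,272),(419,279),(200,272),(355,213),(408,219),(480,226),(358,180),(421,190),(487,190),(420,212),(400,310)] if n=="top" else [(352,270),(355,248),(395,235),(253,350),(340,220)]): print((u,v),r["img"][v,u],p[v,u].round(3))
E
```

```text
top
(338, 281) [232 228 218] [0.426 0.006 0.104]
(345, 272) [ 57 109 181] [ 0.443 -0.007  0.104]
(419, 279) [184 162  32] [ 0.434 -0.15   0.08 ]
(200, 272) [193 193 200] [0.451 0.283 0.001]
(355, 213) [89 86 87] [ 0.554 -0.025  0.11 ]
(408, 219) [ 43  74 125] [ 0.55  -0.13   0.083]
(480, 226) [ 39  73 127] [ 0.533 -0.262  0.111]
(358, 180) [171 177 180] [ 0.612 -0.029  0.135]
(421, 190) [173 178 182] [ 0.595 -0.147  0.134]
(487, 190) [116 122 124] [ 0.597 -0.271  0.134]
(420, 212) [166 166 164] [ 0.576 -0.164  0.033]
(400, 310) [17 17 16] [ 0.378 -0.125  0.004]
scene
(352, 270) [230 227 214] [0.412 0.028 0.077]
(355, 248) [ 77 115 185] [ 0.434 -0.007  0.103]
(395, 235) [176 149   0] [ 0.425 -0.139  0.063]
(253, 350) [197 200 211] [0.456 0.275 0.005]
(340, 220) [209 213 209] [ 0.532 -0.072  0.088]
```

View pics/c1.png

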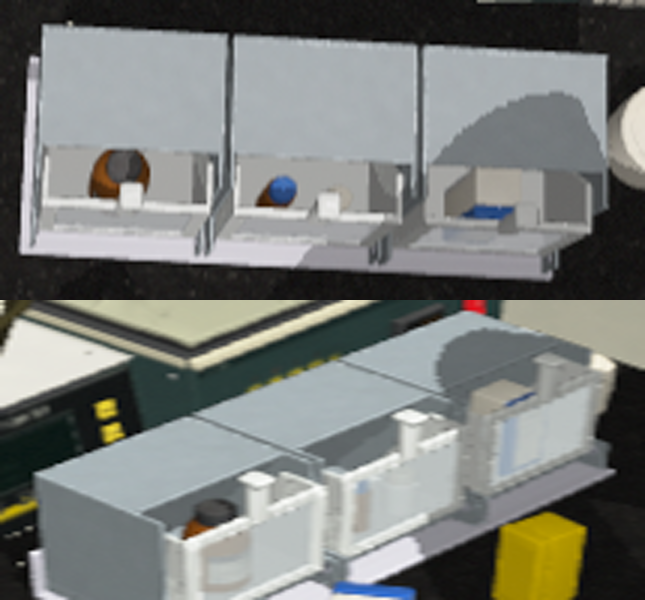

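Candidates for the slide box, by top-view pixel:
- Blue strip in the right bin, (480,226).
- Bench box, white/blue, (338,281): the bigger one, standing loose, so a decoy.
- Blue cap in the middle bin, (408,219): a vial.
- Yellow block, (419,279): excluded by colour.

The crop shows the white/blue box upright in the right bin, so I choose that one. Next: measure the tab, the row direction and the tray.

```bash
python3 - <<'E'
from h import *
from scipy.spatial.transform import Rotation as R
T=dict(np.load("top0.npz"));S=dict(np.load("scene0.npz"))
pt=pts(T);ps=pts(S)
q=status.sense()["eef_rot"]; print("tool axes\n",R.from_quat(q[[1,2,3,0]]).as_matrix().round(3))
# hood tops
m=(abs(pt[...,2]-.133)<.006)&(pt[...,0]>.55)&(pt[...,0]<.68)&(pt[...,1]<.06)&(pt[...,1]>-.36)
m=cv2.morphologyEx(m.astype(np.uint8),cv2.MORPH_OPEN,np.ones((5,5)))>0
rc=cv2.minAreaRect(pt[m][:,:2].astype(np.float32)); print("hood",rc,cv2.boxPoints(rc).round(3).tolist(),pt[m][:,2].mean())
# tab: anything above .137 ahead of hood
for n,p in(("top",pt),("scene",ps)):
    m=(p[...,2]>.140)&(p[...,2]<.175)&(p[...,0]<.57)&(p[...,0]>.45)&(p[...,1]<.05)&(p[...,1]>-.36)
    k,l,s,c=cv2.connectedComponentsWithStats(m.astype(np.uint8))
    for i in range(1,k):
        if s[i,4]>6: print(n,s[i],c[i].round(1),p[l==i].mean(0).round(4),p[l==i].min(0).round(3),p[l==i].max(0).round(3))
# tray
m=(pt[...,2]>.009)&(pt[...,2]<.025)&(pt[...,1]>.17)&(pt[...,1]<.40)&(pt[...,0]<.56)&(pt[...,0]>.36)
k,l,s,c=cv2.connectedComponentsWithStats(m.astype(np.uint8));i=1+np.argmax(s[1:,4])
rc=cv2.minAreaRect(pt[l==i][:,:2].astype(np.float32)); print("tray",rc,pt[l==i][:,2].mean())
ms=(ps[...,2]>.009)&(ps[...,2]<.025)&(ps[...,1]>.17)&(ps[...,1]<.40)&(ps[...,0]<.56)&(ps[...,0]>.36)
k,l,s,c=cv2.connectedComponentsWithStats(ms.astype(np.uint8));i=1+np.argmax(s[1:,4])
print("tray scene",cv2.minAreaRect(ps[l==i][:,:2].astype(np.float32)))
# blue box in bin
hsv=cv2.cvtColor(T["img"],cv2.COLOR_RGB2HSV);b=(hsv[...,0]>100)&(hsv[...,0]<120)&(hsv[...,1]>120);b[:200]=0;b[240:]=0;b[:,:455]=0;b[:,515:]=0
print("blue",b.sum(),pt[b].mean(0),pt[b].min(0),pt[b].max(0))
E
```

```text
tool axes
 [[-0.001  0.368 -0.93 ]
 [ 0.002 -0.93  -0.368]
 [-1.    -0.002 -0.   ]]
hood ((0.6006984114646912, -0.1504133641719818), (0.3553485572338104, 0.07822446525096893), 87.91761016845703) [[0.5550000071525574, -0.3269999921321869], [0.6330000162124634, -0.32899999618530273], [0.6460000276565552, 0.026000000536441803], [0.5680000185966492, 0.028999999165534973]] 0.13319255733660965
top [354 215   9   9  68] [358.4 219.2] [ 0.533  -0.0276  0.1557] [ 0.525 -0.035  0.14 ] [ 0.542 -0.021  0.16 ]
top [419 219  10   9  71] [424.  222.8] [ 0.5283 -0.1472  0.1545] [ 0.521 -0.156  0.141] [ 0.536 -0.14   0.161]
top [484 222  10   9  76] [489.1 226.2] [ 0.524  -0.2661  0.1545] [ 0.516 -0.274  0.142] [ 0.532 -0.259  0.16 ]
scene [394 159   8  10  51] [397.2 163.3] [ 0.5225 -0.2647  0.1522] [ 0.515 -0.273  0.14 ] [ 0.531 -0.257  0.16 ]
scene [360 180   8  11  55] [363.4 184.2] [ 0.5263 -0.1438  0.1528] [ 0.519 -0.153  0.14 ] [ 0.536 -0.138  0.16 ]
scene [323 203   9  10  61] [326.5 207.1] [ 0.5307 -0.0243  0.1525] [ 0.521 -0.034  0.141] [ 0.541 -0.018  0.161]
tray ((0.4500163495540619, 0.2795170843601227), (0.16040053963661194, 0.1909417062997818), 6.253274440765381) 0.016583613961953594
tray scene ((0.4585891366004944, 0.2874809205532074), (0.18393488228321075, 0.2070327252149582), 5.931343078613281)
blue 49 [ 0.53383943 -0.25840832  0.1115321 ] [ 0.52759782 -0.27103897  0.09236659] [ 0.53699551 -0.24808706  0.14318742]
```

Both views agree: tab end at (0.523,−0.2655,0.155), which is 34 mm before the hood. Row skew is 2.1°. Tray rim measures 160×191 mm at height 16 mm, centred at (0.450,0.280). Moving to hover over the tab.

play_rows --pt "5 -16 -47" --pt "10 -32 -93" --pt "16 -49 -140" --pt "21 -65 -186" --pt "26 -81 -233" --yaw '[4.7,9.5,14.2,19,23.7]' --gripper '[0,0,0,0,0]' --newtons 30

```text
clock: 0.6
tcp_pos: [0.3995, -0.3721, 0.3782]
eef_rot: [0.014, -0.707, 0.014, 0.707]
ft_force: [0.8, -1.0, 0.3]
grip_width: 0.497
```

play_rows --pt "5 -28 -30" --pt "9 -56 -60" --pt "14 -84 -90" --pt "18 -112 -120.5" --pt "18 -112 -120.5" --yaw '[0,0,0,0,0]' --gripper '[0,0,0,0,0]'

```text
clock: 1.1
tcp_pos: [0.5258, -0.2631, 0.3594]
eef_rot: [0.012, -0.707, 0.011, 0.707]
ft_force: [-0.7, -0.5, -0.2]
grip_width: 0.499
```

play_rows --pt "30 2 2" --pt "57 2 2" --pt "57 2 2" --yaw '[0,0,0]' --gripper '[0,0,0]'

```text
clock: 1.4
tcp_pos: [0.5192, -0.2678, 0.3]
eef_rot: [0.014, -0.704, 0.012, 0.71]
ft_force: [0.4, 1.0, 0.3]
grip_width: 0.5
```

```bash
python3 - <<'E'
from h import *
s=status.sense();print(s["tcp_pos"],s["ft_force"])
a=cams.read_camera("top")["img"][170:290,400:540,::-1];b=cams.read_camera("scene")["img"][100:220,340:480,::-1]
cv2.imwrite("pics/d1.png",cv2.resize(np.hstack([a,b]),(798,342),interpolation=cv2.INTER_CUBIC))
E
```

```text
[ 0.51920765 -0.26779078  0.30000301] [0.38922073 1.04779378 0.31455   ]
```

View pics/d1.png

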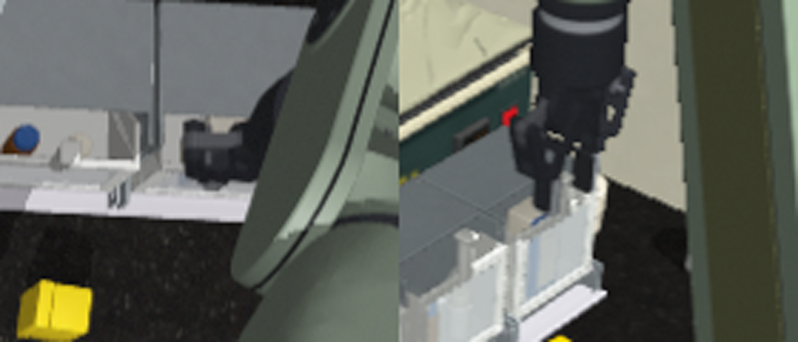

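The fingers straddle the tab (about (561,180) in the crop). Closing.

play_rows --pt "0 0 -2" --pt "0 0 -2" --pt "0 0 -2" --pt "0 0 -2" --pt "0 0 -2" --yaw '[0,0,0,0,0]' --gripper '[1,1,1,1,1]'

```text
clock: 2.0
tcp_pos: [0.5234, -0.2675, 0.3055]
eef_rot: [-0.013, 0.708, -0.013, -0.706]
ft_force: [0.8, 5.3, 4.7]
grip_width: 0.152
```

play_rows --pt "0.4 0 9.6" --pt "1.5 0 19.1" --pt "3.4 0 28.5" --pt "6.1 0 37.7" --pt "9.5 0 46.7" --yaw '[0,0,0,0,0]' --gripper '[1,1,1,1,1]'

```text
clock: 2.5
tcp_pos: [0.4774, -0.2658, 0.2964]
eef_rot: [-0.013, 0.71, -0.013, -0.704]
ft_force: [3.4, 6.0, 5.1]
grip_width: 0.151
```

play_rows --pt "4.1 0 8.7" --pt "8.8 0 17" --pt "14.3 0 25" --pt "20.3 0 32.4" --pt "26.9 0 39.4" --yaw '[0,0,0,0,0]' --gripper '[1,1,1,1,1]'

```text
clock: 3.0
tcp_pos: [0.437, -0.2644, 0.269]
eef_rot: [-0.013, 0.708, -0.013, -0.706]
ft_force: [0.6, 5.9, 6.9]
grip_width: 0.155
```

play_rows --pt "9 0 7.9" --pt "18.8 0 14.9" --pt "29.2 0 20.8" --pt "37.9 0 24.9" --pt "46.9 0 28.2" --yaw '[0,0,0,0,0]' --gripper '[1,1,1,1,1]'

```text
clock: 3.5
tcp_pos: [0.408, -0.2634, 0.221]
eef_rot: [0.013, -0.707, 0.013, 0.707]
ft_force: [-2.1, 3.7, 4.9]
grip_width: 0.155
```

play_rows --pt "2 0 0" --pt "2 0 0" --pt "2 0 0" --yaw '[0,0,0]' --gripper '[1,1,1]'

```text
clock: 3.8
tcp_pos: [0.4076, -0.2635, 0.2184]
eef_rot: [0.013, -0.706, 0.012, 0.708]
ft_force: [-4.5, 2.5, 1.1]
grip_width: 0.158
```

```bash
python3 - <<'E'
from h import *
s=status.sense();print(s["tcp_pos"],s["ft_force"])
a=cams.read_camera("top")["img"][170:310,390:550,::-1];b=cams.read_camera("scene")["img"][130:270,330:490,::-1]
cv2.imwrite("pics/d2.png",cv2.resize(np.hstack([a,b]),(800,350),interpolation=cv2.INTER_CUBIC))
E
```

```text
[ 0.40760818 -0.26347024  0.21838704] [-4.46448295  2.52926138  1.10803855]
```

View pics/d2.png

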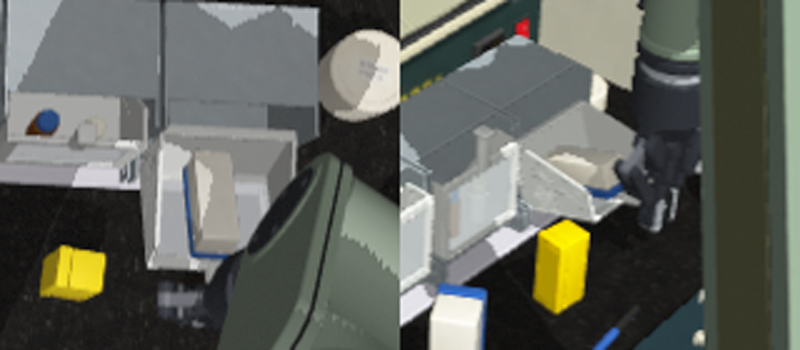

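play_rows --pt "0 0 0" --pt "0 0 0" --pt "0 0 0" --pt "-40 0 0" --pt "-90 0 0" --yaw '[0,0,0,0,0]' --gripper '[-0.1,-0.1,-0.1,-0.1,-0.1]'

```text
clock: 4.4
tcp_pos: [0.4083, -0.2638, 0.3078]
eef_rot: [0.014, -0.705, 0.012, 0.709]
ft_force: [1.2, -1.7, -0.8]
grip_width: 0.551
```

play_rows --pt "-50 40 0" --pt "-50 85 0" --pt "-50 130 0" --pt "-50 170 0" --pt "-50 170 0" --yaw '[0,0,0,0,0]' --gripper '[-0.1,-0.1,-0.1,-0.1,-0.1]'

```text
clock: 4.9
tcp_pos: [0.402, -0.4382, 0.3584]
eef_rot: [-0.013, 0.707, -0.016, -0.706]
ft_force: [-0.2, 1.6, 0.1]
grip_width: 0.549
```

```bash
python3 - <<'E'
from h import *
s=status.sense();print(s["tcp_pos"],s["ft_force"])
for n,(y0,x0) in(("top",(170,390)),("scene",(130,330))):
    r=cams.read_camera(n);np.savez(n+"1.npz",**{k:r[k] for k in("img","range_z","camera_matrix","pose")})
    c=r["img"][y0:y0+140,x0:x0+160,::-1]
    a=c if n=="top" else np.hstack([a,c])
cv2.imwrite("pics/d3.png",cv2.resize(a,(800,350),interpolation=cv2.INTER_CUBIC))
E
```

```text
[ 0.40204479 -0.43824287  0.35838943] [-0.17198539  1.62330145  0.14098756]
```

View pics/d3.png

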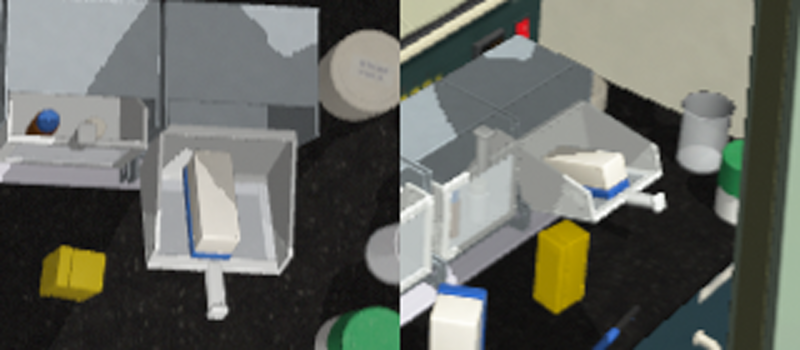

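The bin stays out and the slide box lies on its front, lid down. In the crop its top face spans about (190–238, 150–255), slightly skewed. Measuring it in both views.

```bash
python3 - <<'E'
from h import *
for n in("top","scene"):
    r=dict(np.load(n+"1.npz"));p=pts(r)
    # bin frame: pivot (.523,-.2655,.028), f forward-tilt dir
    f=np.array([-.999,.037,0]);l=np.array([.037,.999,0]);th=1.25
    rz=np.sin(th)*f+np.cos(th)*np.array([0,0,1]); bx=-np.cos(th)*f+np.sin(th)*np.array([0,0,1])
    d=p-np.array([.523,-.2655,.028]); b=np.stack([d@bx,d@l,d@rz],-1)
    tab=(abs(b[...,1])<.015)&(b[...,2]>.1)&(b[...,2]<.14)&(abs(b[...,0])<.03)
    t=b[tab]; print(n,"tab",tab.sum(),np.median(t,0).round(4),t[:,2].max())
    m=(b[...,0]>.030)&(b[...,0]<.046)&(abs(b[...,1])<.045)&(b[...,2]>-.005)&(b[...,2]<.1)
    m=cv2.morphologyEx(m.astype(np.uint8),cv2.MORPH_OPEN,np.ones((3,3)))
    k,L,s,c=cv2.connectedComponentsWithStats(m);i=1+np.argmax(s[1:,4]);q=b[L==i]
    rc=cv2.minAreaRect(q[:,1:].astype(np.float32)); print(" box",s[i],rc,np.median(q[:,0]),np.polyfit(q[:,2],q[:,0],1))
    e=(q[:,1:].min(0)+q[:,1:].max(0))/2
    C=np.array([.523,-.2655,.028])+bx*(np.median(q[:,0])-.018)+l*rc[0][0]+rz*rc[0][1]
    a=cv2.boxPoints(rc);ed=max([a[1]-a[0],a[2]-a[1]],key=np.linalg.norm);ed*=np.sign(ed[1]);v=l*ed[0]+rz*ed[1]
    print(" centre",C.round(4),"long axis",(v/np.linalg.norm(v)).round(3), "skew deg",np.degrees(np.arctan2(v[1],-v[0])))
E
```

```text
top tab 106 [ 0.0076 -0.0004  0.1151] 0.12742884007327873
 box [455 228  42  40 663] ((-0.003580886870622635, 0.039519160985946655), (0.08385825157165527, 0.0852060541510582), 2.731125593185425) 0.042340441198834886 [0.0207983  0.04071739]
 centre [ 0.4931 -0.268   0.0636] long axis [-0.949 -0.013  0.315] skew deg -0.7566100075967154
scene tab 71 [0.0067 0.0021 0.1184] 0.1284266075117726
 box [388 184  32  18 280] ((-0.006498653441667557, 0.04119846224784851), (0.0906825140118599, 0.056399401277303696), 83.40616607666016) 0.04097140183062341 [-0.04359027  0.04173297]
 centre [ 0.4909 -0.2708  0.0628] long axis [-0.938  0.15   0.313] skew deg 9.066027224814874
```

```bash
python3 - <<'E'
from h import *
f=np.array([-.999,.037,0]);l=np.array([.037,.999,0]);th=1.25;O=np.array([.523,-.2655,.028])
rz=np.sin(th)*f+np.cos(th)*np.array([0,0,1]); bx=-np.cos(th)*f+np.sin(th)*np.array([0,0,1])
for n in("top","scene"):
    r=dict(np.load(n+"1.npz"));p=pts(r);d=p-O;b=np.stack([d@bx,d@l,d@rz],-1)
    m=(abs(b[...,0]-.041)<.006)&(abs(b[...,1]+.003)<.034)&(b[...,2]>-.01)&(b[...,2]<.1)
    q=b[m]
    for z in np.arange(0.0,.09,.01):
        y=q[abs(q[:,2]-z)<.005,1]; 
        if len(y)>4: print(n,round(z,3),len(y),"y",np.percentile(y,[0,5,50,95,100]).round(4))
# ray cast of top face corners seen in the top view, onto plane b0=.041
r=dict(np.load("top1.npz"))
for u,v in[(466,230),(482,230),(485,270),(468,271)]:
    o,dd=ray(r,u,v);t=(.041-(o-O)@bx)/(dd@bx);x=o+t*dd;print((u,v),x.round(4),"bin y,z",((x-O)@l).round(4),((x-O)@rz).round(4))
E
```

```text
top 0.0 103 y [-0.0363 -0.0332 -0.0047  0.0274  0.0308]
top 0.01 71 y [-0.0133 -0.0122  0.0037  0.0168  0.0175]
top 0.02 69 y [-0.0118 -0.0093  0.0045  0.017   0.0173]
top 0.03 74 y [-0.0123 -0.0114  0.0021  0.0165  0.0178]
top 0.04 74 y [-0.0125 -0.01    0.0048  0.0169  0.0174]
top 0.05 69 y [-0.013  -0.0109  0.0014  0.0165  0.0177]
top 0.06 77 y [-0.0114 -0.0101  0.0046  0.0159  0.0174]
top 0.07 75 y [-0.0125 -0.0109  0.0033  0.0169  0.0175]
top 0.08 65 y [-0.0121 -0.0105  0.0017  0.0154  0.0172]
scene 0.0 37 y [-0.0337 -0.0309 -0.0145  0.0163  0.0185]
scene 0.01 33 y [-0.0305 -0.0135  0.0055  0.0182  0.02  ]
scene 0.02 23 y [-0.0069 -0.0047  0.0133  0.0189  0.0194]
scene 0.03 28 y [-0.0102 -0.0095  0.0091  0.0175  0.0189]
scene 0.04 27 y [-0.0136 -0.0079  0.0098  0.0194  0.0204]
scene 0.05 35 y [-0.0122 -0.0088  0.0127  0.0195  0.02  ]
scene 0.06 30 y [-0.0152 -0.0095  0.0105  0.0191  0.0193]
scene 0.07 34 y [-0.0126 -0.0091  0.0141  0.0189  0.0218]
scene 0.08 45 y [-0.0128 -0.0106  0.0024  0.017   0.0199]
(466, 230) [ 0.5331 -0.2474  0.0681] bin y,z 0.0185 0.0037
(482, 230) [ 0.5337 -0.2794  0.0675] bin y,z -0.0135 0.0018
(485, 270) [ 0.4509 -0.274   0.095 ] bin y,z -0.0112 0.0891
(468, 271) [ 0.4485 -0.2411  0.0962] bin y,z 0.0217 0.093
```

The box is square with the bin. Its centre is at (0.489,−0.261,0.064), offset +3 mm along the pivot, and the top view's ray cast agrees to a few mm. Moving above it.

play_rows --pt "0 -45 -20" --pt "0 -90 -40" --pt "0 -135 -60" --pt "0 -180 -80" --pt "0 -180 -80" --yaw '[0,0,0,0,0]' --gripper '[-0.15,-0.15,-0.15,-0.15,-0.15]'

```text
clock: 5.5
tcp_pos: [0.4904, -0.2508, 0.3587]
eef_rot: [-0.011, 0.707, -0.009, -0.707]
ft_force: [0.4, -0.3, -0.8]
grip_width: 0.575
```

play_rows --pt "30 0 0" --pt "60 0 0" --pt "60 0 0" --pt "60 0 0" --yaw '[0,0,0,0]' --gripper '[-0.15,-0.15,-0.15,-0.15]'

```text
clock: 5.9
tcp_pos: [0.4888, -0.2566, 0.2988]
eef_rot: [0.013, -0.707, 0.013, 0.707]
ft_force: [0.8, -0.0, 0.4]
grip_width: 0.577
```

play_rows --pt "0 4.5 0" --pt "25 4.5 0" --pt "50 4.5 0" --pt "62 4.5 0" --pt "70 4.5 0" --yaw '[0,0,0,0,0]' --gripper '[-0.15,-0.15,-0.15,-0.15,-0.15]'

```text
clock: 6.4
tcp_pos: [0.489, -0.2618, 0.2286]
eef_rot: [-0.013, 0.707, -0.013, -0.707]
ft_force: [0.4, -0.2, -0.3]
grip_width: 0.574
```

play_rows --pt "0 0 0" --pt "0 0 0" --pt "0 0 0" --pt "0 0 0" --pt "0 0 0" --yaw '[0,0,0,0,0]' --gripper '[1,1,1,1,1]' --newtons 30

```text
clock: 6.9
tcp_pos: [0.489, -0.2614, 0.2289]
eef_rot: [-0.013, 0.707, -0.013, -0.707]
ft_force: [-0.2, -0.4, -0.4]
grip_width: 0.364
```

play_rows --pt "-15 0 0" --pt "-40 0 0" --pt "-80 0 0" --pt "-120 0 0" --pt "-160 0 0" --yaw '[0,0,0,0,0]' --gripper '[1,1,1,1,1]'

```text
clock: 7.4
tcp_pos: [0.4886, -0.2612, 0.3902]
eef_rot: [-0.013, 0.707, -0.013, -0.707]
ft_force: [1.1, -0.4, -0.9]
grip_width: 0.361
```

```bash
python3 - <<'E'
from h import *
s=status.sense();print(s["tcp_pos"],s["ft_force"],s["grip_width"],s["joint_positions"])
r=cams.read_camera("scene");cv2.imwrite("pics/d4.png",cv2.resize(r["img"][60:260,250:490,::-1],(720,600),interpolation=cv2.INTER_CUBIC))
E
```

```text
[ 0.48863727 -0.26118771  0.39017491] [ 1.10855413 -0.36609307 -0.85120448] 0.36125222612128716 [-5.11651837e-01  2.96337077e-01  1.63641899e+00  4.79321927e-05
  1.20835681e+00  1.09593322e+00]
```

View pics/d4.png

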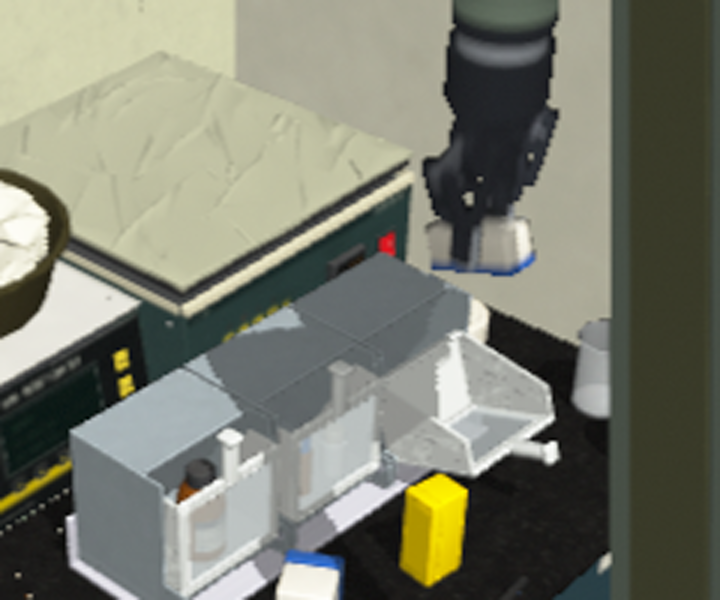

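play_rows --pt "0 -44 5" --pt "0 -88 10" --pt "0 -132 15" --pt "0 -176 20" --pt "0 -220 25" --yaw '[0,0,0,0,0]' --gripper '[1,1,1,1,1]'

```text
clock: 7.95
tcp_pos: [0.4714, -0.0389, 0.3885]
eef_rot: [-0.013, 0.707, -0.013, -0.707]
ft_force: [0.2, -0.1, -1.2]
grip_width: 0.361
```

play_rows --pt "0 -44 5" --pt "0 -88 10" --pt "0 -132 15" --pt "0 -176 20" --pt "0 -220 25" --yaw '[0,0,0,0,0]' --gripper '[1,1,1,1,1]'

```text
clock: 8.45
tcp_pos: [0.4545, 0.182, 0.3886]
eef_rot: [-0.013, 0.707, -0.013, -0.707]
ft_force: [-0.4, -0.9, 0.1]
grip_width: 0.363
```

play_rows --pt "10 -35 5" --pt "30 -75 8.6" --pt "60 -99 8.6" --pt "80 -99 8.6" --pt "80 -99 8.6" --yaw '[0,0,0,0,0]' --gripper '[1,1,1,1,1]'

```text
clock: 8.95
tcp_pos: [0.449, 0.2797, 0.3055]
eef_rot: [0.011, -0.705, 0.014, 0.709]
ft_force: [-0.4, 0.2, -0.1]
grip_width: 0.361
```

```bash
python3 - <<'E'
from h import *
s=status.sense();print(s["tcp_pos"],s["ft_force"],s["grip_width"])
r=cams.read_camera("scene");p=pts(r)
cv2.imwrite("pics/d5.png",cv2.resize(r["img"][200:420,150:390,::-1],(654,600),interpolation=cv2.INTER_CUBIC))
h=cv2.cvtColor(r["img"],cv2.COLOR_RGB2HSV);b=(h[...,0]>100)&(h[...,0]<120)&(h[...,1]>110)&(p[...,1]>.15)&(p[...,2]>.05)
q=p[b];print(len(q),np.polyfit(q[:,0],q[:,2],1),q.min(0),q.max(0))
E
```

```text
[0.44900491 0.27973608 0.30549896] [-0.35704831  0.2323987  -0.14798227] 0.36066210541096094
129 [-0.97723527  0.58031301] [-0.1774989   0.19113814  0.05019249] [0.67167349 0.75863609 0.94563189]
```

View pics/d5.png

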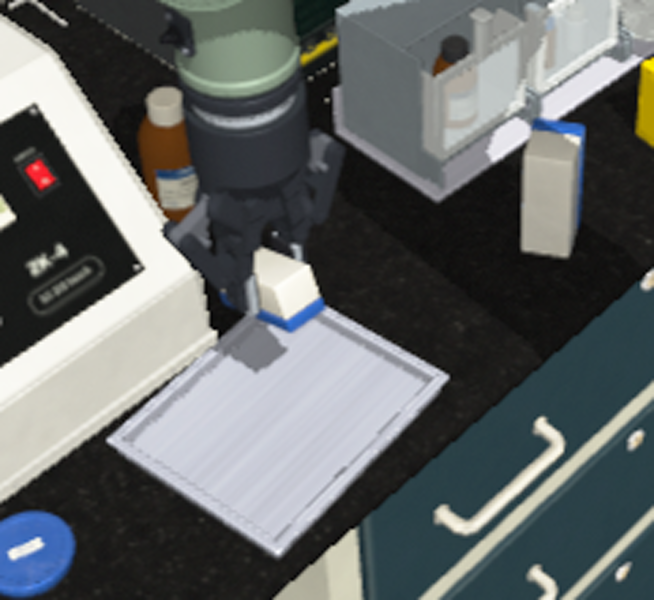

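play_rows --pt "35 0 0" --pt "65 0 0" --pt "90 0 0" --pt "100 0 0" --pt "103 0 0" --yaw '[0,0,0,0,0]' --gripper '[1,1,1,1,1]'

```text
clock: 9.5
tcp_pos: [0.4506, 0.2791, 0.2057]
eef_rot: [-0.013, 0.707, -0.013, -0.707]
ft_force: [0.4, 1.0, -1.2]
grip_width: 0.36
```

play_rows --pt "2 0 0" --pt "4 0 0" --pt "6 0 0" --pt "8 0 0" --pt "8 0 0" --yaw '[0,0,0,0,0]' --gripper '[1,1,1,1,1]' --newtons 20

```text
clock: 10.0
tcp_pos: [0.4503, 0.2796, 0.1981]
eef_rot: [-0.013, 0.707, -0.013, -0.707]
ft_force: [-0.9, -0.1, 2.5]
grip_width: 0.361
```

Contact begins at 0.198, as predicted. Pressing gently to level the box.

play_rows --pt "2 0 0" --pt "4 0 0" --pt "5 0 0" --pt "6 0 0" --pt "6 0 0" --yaw '[0,0,0,0,0]' --gripper '[1,1,1,1,1]'

```text
clock: 10.5
tcp_pos: [0.4486, 0.2797, 0.1935]
eef_rot: [0.013, -0.706, 0.013, 0.708]
ft_force: [-11.1, 1.4, 18.8]
grip_width: 0.363
```

play_rows --pt "0 0 0" --pt "0 0 0" --pt "0 0 0" --pt "0 0 0" --pt "0 0 0" --yaw '[0,0,0,0,0]' --gripper '[0.2,0,-0.15,-0.3,-0.3]'

```text
clock: 11.0
tcp_pos: [0.4502, 0.2794, 0.1911]
eef_rot: [0.013, -0.707, 0.013, 0.707]
ft_force: [0.0, 0.2, 0.1]
grip_width: 0.652
```

play_rows --pt "-30 0 0" --pt "-75 0 0" --pt "-120 0 0" --pt "-160 0 0" --pt "-160 0 0" --yaw '[0,0,0,0,0]' --gripper '[-0.3,-0.3,-0.3,-0.3,-0.3]'

```text
clock: 11.5
tcp_pos: [0.4514, 0.2801, 0.3572]
eef_rot: [-0.015, 0.711, -0.011, -0.703]
ft_force: [1.5, 0.2, -1.2]
grip_width: 0.65
```

play_rows --pt "0 45 0" --pt "0 90 0" --pt "0 135 0" --pt "0 180 0" --pt "0 180 0" --yaw '[0,0,0,0,0]' --gripper '[-0.3,-0.3,-0.3,-0.3,-0.3]'

```text
clock: 12.0
tcp_pos: [0.4426, 0.0957, 0.3504]
eef_rot: [0.014, -0.706, 0.016, 0.708]
ft_force: [-0.4, 0.5, 0.4]
grip_width: 0.654
```

```bash
python3 - <<'E'
from h import *
s=status.sense();print(s["clock"],s["tcp_pos"],s["ft_force"],s["grip_width"])
im=[]
for n,(y0,x0) in(("top",(210,130)),("scene",(280,170))):
    r=cams.read_camera(n);p=pts(r);im.append(r["img"][y0:y0+140,x0:x0+160,::-1])
    m=(p[...,2]>.025)&(p[...,2]<.06)&(abs(p[...,0]-.45)<.075)&(abs(p[...,1]-.28)<.09)
    q=p[m];t=q[q[:,2]>.034];A=np.c_[t[:,:2],np.ones(len(t))]
    print(n,m.sum(),cv2.minAreaRect(t[:,:2].astype(np.float32)),np.median(t[:,2]),np.linalg.lstsq(A,t[:,2],rcond=None)[0])
cv2.imwrite("pics/d6.png",cv2.resize(np.hstack(im),(800,350),interpolation=cv2.INTER_CUBIC))
E
```

```text
12.0 [0.44264645 0.09568985 0.35044187] [-0.35208629  0.50407005  0.44056878] 0.6538235513025972
top 654 ((0.4473630487918854, 0.27896952629089355), (0.03052174672484398, 0.07804033905267715), 87.44572448730469) 0.03996039906556126 [-0.00634786  0.0004474   0.0426349 ]
scene 662 ((0.4456978738307953, 0.28072094917297363), (0.03298347443342209, 0.08129923045635223), 89.70298767089844) 0.04119791828852537 [ 0.01017477 -0.04294568  0.04850406]
```

View pics/d6.png

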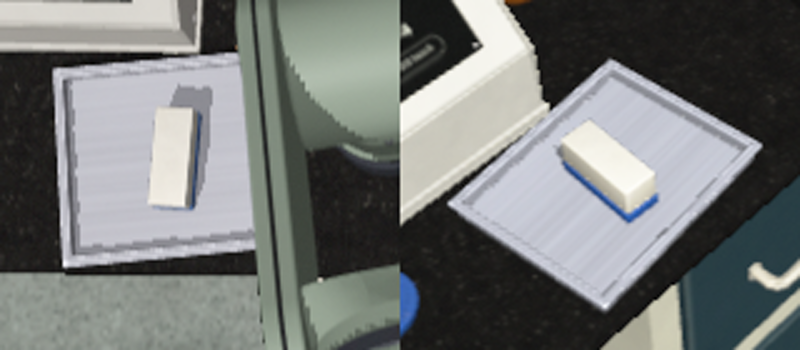

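The box lies flat and centred in the tray: crop (172,158) top, (608,168) scene. Its top is at about 0.040 m, so its centre is at about 0.022 m, and it is level within 1° in the top view. The arm is clear, so I'm handing in.

```bash
python3 -c "
from plant import bot
print(bot.hand_in())"
```

```text
the job is handed in; nothing more can be done
None
```

The slide box is lying flat in the steel tray, released, and I handed the job in at about 12 s. The hand-in reports no verdict.

- **What I did:** I tilted the right-hand bin, which held the slide box, out to its stop by its tab. Then I pinched the box across its 32 mm side, carried it to the tray and pressed it gently level before letting go.
- **Bin:** The tab measured where a tilt of about 1.25 rad would put it, in both views. The bin stayed out after I let go.
- **Box in the tray:** Its centre is within about 5 mm of the tray's centre, and its top is at 40–41 mm, so its centre is at about 22 mm. It looks level: under 1° in the top view and about 2.5° in the scene view, which I put down to depth noise. The gripper is clear of everything.
- **Checks that disagreed:** The first measurement of the box in the bin took in the bin walls and gave conflicting skews (−0.8° and 9°). A narrower re-measurement in both views showed it square with the bin.
- **Forces:** The highest wrist force I read was about 22 N, while pressing the box level.

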